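# Park the microscope objectives in their cups

## Task

Put the four steel microscope objectives away: stand each one upright, lens end up, flat on the floor of the parking cup of its size - the thinnest objective in the smallest cup, the next thinnest in the next larger cup, and so on up to the thickest in the largest cup. Leave the two black eyepieces standing where they are.

Things in the scene. Friction and masses are not known exactly. Their poses are not given: they have to be found in the camera images.
- obj_thin_center (a point): loose microscope objective, the thinnest and tallest of four: bright steel barrel standing upright, 24 mm diameter, 80 mm tall, straight-sided for its lower 58 mm, then stepped in to a narrower nose (13 mm at the top) with a small lens; a black band round the lower part. This point is on its axis, half-way up (40 mm above its foot); z is along the axis towards the nose. About 100 g
- obj_medium_center (a point): loose microscope objective, the second thinnest of four: bright steel barrel standing upright, 35 mm diameter, 70 mm tall, straight-sided for its lower 50 mm, then stepped in to a narrower nose (20 mm at the top) with a small lens; a black band round the lower part. This point is on its axis, half-way up (35 mm above its foot); z is along the axis towards the nose. About 160 g
- obj_thick_center (a point): loose microscope objective, the second thickest of four: bright steel barrel standing upright, 46 mm diameter, 60 mm tall, straight-sided for its lower 43 mm, then stepped in to a narrower nose (26 mm at the top) with a small lens; a black band round the lower part. This point is on its axis, half-way up (30 mm above its foot); z is along the axis towards the nose. About 220 g
- obj_thickest_center (a point): loose microscope objective, the thickest and shortest of four: bright steel barrel standing upright, 57 mm diameter, 50 mm tall, straight-sided for its lower 36 mm, then stepped in to a narrower nose (32 mm at the top) with a small lens; a black band round the lower part. This point is on its axis, half-way up (25 mm above its foot); z is along the axis towards the nose. About 280 g
- cup_smallest: smallest of four shallow round parking cups of grey plastic with a dark floor, fixed to the bench: inner diameter 42 mm, outer 48 mm, 8 mm high in all; the floor is 3 mm above the bench, so the lip stands 5 mm above the floor. Origin on its axis at bench level, z up. For the 24 mm objective
- cup_second: second smallest of four shallow round parking cups of grey plastic with a dark floor, fixed to the bench: inner diameter 53 mm, outer 59 mm, 8 mm high in all; the floor is 3 mm above the bench, so the lip stands 5 mm above the floor. Origin on its axis at bench level, z up. For the 35 mm objective
- cup_third: second largest of four shallow round parking cups of grey plastic with a dark floor, fixed to the bench: inner diameter 64 mm, outer 70 mm, 8 mm high in all; the floor is 3 mm above the bench, so the lip stands 5 mm above the floor. Origin on its axis at bench level, z up. For the 46 mm objective
- cup_largest: largest of four shallow round parking cups of grey plastic with a dark floor, fixed to the bench: inner diameter 75 mm, outer 81 mm, 8 mm high in all; the floor is 3 mm above the bench, so the lip stands 5 mm above the floor. Origin on its axis at bench level, z up. For the 57 mm objective
- eyepiece0_center (a point): loose microscope eyepiece, to be left alone: all black, 48 mm tall, a 30 mm tube below (lower 22 mm) and a wider 44 mm head above with a large lens on top. This point is on its axis, half-way up (24 mm above its foot). About 120 g; the two are alike
- eyepiece1_center (a point): loose microscope eyepiece, to be left alone: all black, 48 mm tall, a 30 mm tube below (lower 22 mm) and a wider 44 mm head above with a large lens on top. This point is on its axis, half-way up (24 mm above its foot). About 120 g; the two are alike
There are look-alikes about, which are no part of the job. Leave any blue or purple look-alike of the part that bears obj_thickest_center alone. Leave any pink or purple look-alike of the part that bears obj_thick_center alone.

How it is judged:
At the end, for the whole second after the job is handed in: Each objective stands lens end up (within 0.06 rad of upright), at rest, on the floor of the cup of its size (height within 3 mm of that, axis within 11.5 mm of the cup's axis: anywhere inside the lip); both eyepieces stand upright (0.15 rad) within 20 mm of where they started (horizontal distance between obj_thin_center and cup_smallest below 0.0115 m and height (world z) of obj_thin_center between 0.04 and 0.046 m and angle between each of obj_thin_center, obj_medium_center, obj_thick_center, obj_thickest_center's own z axis and vertical below 0.06 rad and linear speed of each of obj_thin, obj_medium, obj_thick, obj_thickest below 0.02 m/s and horizontal distance between obj_medium_center and cup_second below 0.0115 m and height (world z) of obj_medium_center between 0.035 and 0.041 m and horizontal distance between obj_thick_center and cup_third below 0.0115 m and height (world z) of obj_thick_center between 0.03 and 0.036 m and horizontal distance between obj_thickest_center and cup_largest below 0.0115 m and height (world z) of obj_thickest_center between 0.025 and 0.031 m and distance of each of eyepiece0_center, eyepiece1_center from where it was at the start of the episode below 0.02 m and angle between each of eyepiece0_center, eyepiece1_center's own z axis and vertical below 0.15 rad); the robot touches nothing.
It fails at once if an eyepiece is pushed or lifted more than 20 mm from its place or knocked over (distance of any of eyepiece0_center, eyepiece1_center from where it was at the start of the episode above 0.02 m or angle between any of eyepiece0_center, eyepiece1_center's own z axis and vertical above 0.5 rad).
It also fails if it takes over 115 s, if anything falls off the work surface, if the arm or the gripper's body presses on something with over 40 N, if the wrist force passes 120 N, or if a joint passes its speed limit or range.

## Robot

A 6-joint arm with a two-finger parallel gripper is mounted at the origin on the work surface. World frame = base frame: x ahead of the robot, y to its left, z up, the work surface at z = 0. Lengths are in m, angles in rad, forces in N, time in s.
With the tool pointing down it reaches from about 0.375 to 0.9 m from the base axis. Payload 3.1 kg.
Tool frame: the origin (TCP) lies at the very end of the fingers, on their centre line; the grasp point (between the pads) lies 19 mm behind it; x points along the fingers, z is the direction in which the jaws open and shut, and the axes are right-handed (so a half turn about x gives the same grasp; the last joint's range is limited). The gripper opens to 85 mm and grips with 20 to 120 N. Pads are 22 mm wide; open, the fingers measure 114 mm over their backs; the gripper's body (76 mm by 85 mm) begins 54 mm behind the grasp point. The pads swing forward as they close: fully open they stand 13 mm farther back than shut.
Start: joints at [-1.359, 0.527, 1.433, -0, 1.181, -0.178], TCP at [0.238, -0.578, 0.231] pointing down, gripper open.
Joint ranges: [-3.08, 3.08], [-0.75, 2.2], [0.22, 2.44], [-1.43, 4.57], [0, 2.65], [-2.85, 2.85]. Speed limits (rad/s): [2.79, 2.79, 3.14, 3.14, 3.14, 3.14].

## Interface

Orientations are given as a unit quaternion [x, y, z, w].
In Python, from station import manip, viewer, job gives the robot as it stands.
- The arm moves only by the tool move_arm, never from a script. Its argument "deltas" is one flat list of numbers, 7 for each row, row after row: the finger opening in mm, from 0 to 85.4, then the shift along the tool's x, y, z in mm, then the turn, a rotation vector about the tool's x, y, z in degrees. In form: [jaw, tx, ty, tz, rx, ry, rz, jaw, tx, ty, tz, rx, ry, rz, ...]. A call has 1 to 10 rows; each row shifts and turns the commanded pose from where the row before left it, along the tool's axes as they then stand; what a row does not reach is not made up. A row lasts 1/10 s, in which the tool goes at most 50 mm and 8.59 degrees, less where a joint would pass 70% of its speed; a pose out of reach is approached as far as the arm can. A call is refused whole if a number of a shift passes 50 or a number of a turn 8.59, either way. A call with a gripper value outside its range is refused whole. The fingers move at their own pace and stop on an object; "force" is the grip in N (left out, the last holds). Time passes only in rows, so rows that do not move let the fingers close. It gives the time, the measured TCP pose, the force and the opening at its end, in the units of the state.
- manip.sense(): the state, without advancing time (a new reading comes with each control period).
- viewer.snapshot(name): name is "side" or "top"; returns a dict with "image" (384x512x3 uint8, red, green, blue), "depth" (384x512 float32, m along the optical axis (not along the pixel's ray), 0 where there is no reading), "fovy" (degrees; the focal length in pixels is half the picture's height over the tangent of half this angle, whatever the lens; pixels are square), "cx", "cy" (the principal point, pixels), "R" (3x3) and "t" (3): a world point X has camera coordinates R X + t. Camera axes: x right, y down, z forward; pixel columns grow to the right and rows downward; lengths in m; the calibration is good to about 2 mm. A picture is of the moment at which its call begins.
- job.sign_off(): hands the job in, once; it reports no verdict.
The state is a dict: "t": time; "q": joint angles; "qd": joint speeds; "tau": joint torques, N m; "tcp_pos": TCP position; "tool_rot": TCP orientation; "force": force on the tool from outside, world axes, zero at the start; "ft_torque": the same for the moment, N m; "finger_gap": opening from 0.0 (shut) to 1.0 (fully open).
Only numpy, scipy, OpenCV 4.12 (cv2) and the standard library are available. Lean on these libraries where they do the work, as an engineer would, in place of code of your own. Each camera call takes 0.05 s, during which the arm holds its last target.

## Working session

There is one attempt and no reset: what is moved stays moved. The work goes in short steps, Python scripts to look and compute and a tool call to move; the robot and the scene stay as the last step left them, time stands still between calls to the robot, and variables do not carry over. Pictures are saved under pics/ and viewed, and the job is handed in when it is done.

Besides the shell and the picture viewer there is one more tool, called after "Request:" as name(argument=value, ...) on one line, values as JSON. move_arm: Moves the arm, as the interface text tells. Its arguments: {"type":"object","properties":{"deltas":{"type":"array"},"force":{"type":"number"}},"required":["deltas"]}

```bash
mkdir -p pics; ls
python3 - <<'E'
from station import manip, viewer, job
import cv2,numpy as np
s=manip.sense(); print({k:np.round(v,3) for k,v in s.items()})
for n in("top","side"):
    d=viewer.snapshot(n); cv2.imwrite(f"pics/{n}0.png",d["image"][:,:,::-1]); np.savez(f"pics/{n}0.npz",**d)
    print(n,d["fovy"],d["cx"],d["cy"],np.round(d["R"],3).tolist(),d["t"], -d["R"].T@d["t"])
E
```

```text
pics
{'t': np.float64(0.0), 'q': array([-1.359,  0.528,  1.434,  0.   ,  1.181, -0.178]), 'qd': array([ 0.001,  0.   ,  0.002, -0.   , -0.   ,  0.   ]), 'tau': array([ 1.0000e-03, -4.4235e+01, -1.7802e+01, -0.0000e+00,  8.0000e-03,
       -0.0000e+00]), 'tcp_pos': array([ 0.237, -0.577,  0.23 ]), 'tool_rot': array([ 0.394,  0.588, -0.393,  0.587]), 'force': array([-0.026,  0.884, -0.15 ]), 'ft_torque': array([-0.005, -0.032, -0.018]), 'finger_gap': np.float64(1.002)}
top 42.87700030121047 252.89478972931468 194.04114261875657 [[0.004, -1.0, -0.019], [-0.997, -0.003, -0.08], [0.08, 0.019, -0.997]] [-0.00324995  0.58521964  1.19164705] [ 0.48830672 -0.0246301   1.23428732]
side 57.50167532905008 255.83959616033957 191.13870732775771 [[-0.815, -0.58, 0.013], [-0.37, 0.503, -0.781], [0.446, -0.641, -0.624]] [0.47746547 0.24247884 0.67043521] [0.17948077 0.58489697 0.60161019]
```

View pics/top0.png

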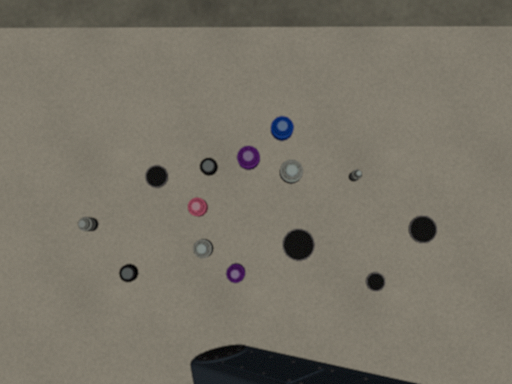

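View pics/side0.png

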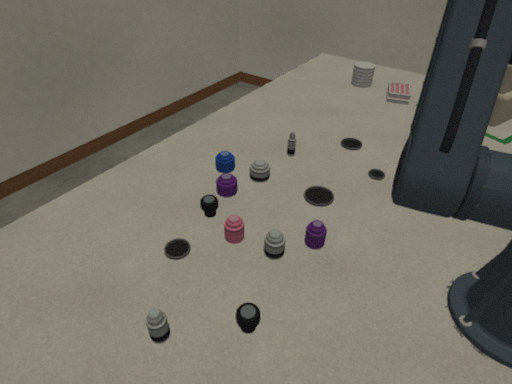

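```bash
cat > h.py <<'E'
import numpy as np,cv2
def load(n): return dict(np.load(f"pics/{n}.npz"))
def K(d):
    f=d["image"].shape[0]/2/np.tan(np.radians(float(d["fovy"]))/2); return f,float(d["cx"]),float(d["cy"])
def ray(d,u,v,z):
    f,cx,cy=K(d); r=d["R"].T@np.array([(u-cx)/f,(v-cy)/f,1]); c=-d["R"].T@d["t"]; return c+r*(z-c[2])/r[2]
def cloud(d):
    f,cx,cy=K(d); h,w=d["depth"].shape; U,V=np.meshgrid(np.arange(w),np.arange(h)); D=d["depth"]
    P=np.stack([(U-cx)/f*D,(V-cy)/f*D,D],-1); return (P-d["t"])@d["R"]
def proj(d,X):
    f,cx,cy=K(d); p=d["R"]@np.array(X)+d["t"]; return p[:2]/p[2]*f+[cx,cy]
E
python3 - <<'E'
from h import *
d=load("top0"); P=cloud(d); im=d["image"]; z=P[...,2]
print("plane", [np.round(z[a:a+20,b:b+20].mean(),4) for a,b in((60,60),(60,450),(320,60),(200,240),(330,120))])
m=((z>0.012)&(z<0.12)).astype(np.uint8); m[340:]=0;m[:40]=0
n,l,s,c=cv2.connectedComponentsWithStats(m)
for i in range(1,n):
    if s[i,4]<20: continue
    q=P[l==i]; zt=np.percentile(q[:,2],95); top=q[q[:,2]>zt-.006]
    print("obj",np.round(c[i],1),s[i,4],"z",round(zt,3),"xy top",np.round(top.mean(0)[:2],4),len(top),im[l==i].mean(0).astype(int))
g=im.max(2); m=((g<45)&(z<0.012)).astype(np.uint8); m[335:]=0; m[:40]=0
n,l,s,c=cv2.connectedComponentsWithStats(m)
for i in range(1,n):
    if s[i,4]<150: continue
    w=ray(d,*c[i],0.003); print("cup",np.round(c[i],1),s[i],np.round(w,4),"diam",np.sqrt(4*s[i,4]/np.pi)/K(d)[0]*1.231)
big=cv2.resize(im[100:310,60:460],None,fx=2,fy=2,interpolation=cv2.INTER_CUBIC); cv2.imwrite("pics/z.png",big[:,:,::-1])
E
```

```text
plane [np.float64(0.0066), np.float64(0.0044), np.float64(-0.0001), np.float64(0.0039), np.float64(0.0154)]
obj [281.2 128.2] 449 z 0.053 xy top [ 0.7504 -0.0707] 157 [ 33  57 103]
obj [247.7 157.6] 440 z 0.053 xy top [0.675  0.0127] 163 [76 44 89]
obj [207.8 166.6] 259 z 0.052 xy top [0.6515 0.1095] 186 [56 56 54]
obj [290.5 171.5] 443 z 0.053 xy top [ 0.6419 -0.0938] 156 [104 106 100]
obj [354.8 175.3] 116 z 0.083 xy top [ 0.6305 -0.2505] 27 [75 76 72]
obj [196.7 207.1] 309 z 0.063 xy top [0.5514 0.1372] 100 [132  76  88]
obj [ 86.9 224.2] 233 z 0.072 xy top [0.5093 0.4076] 55 [83 83 78]
obj [202.3 248.6] 308 z 0.063 xy top [0.4505 0.1216] 102 [102 104  98]
obj [127.9 272.9] 278 z 0.052 xy top [0.3902 0.3022] 188 [51 51 49]
obj [235.  273.2] 304 z 0.063 xy top [0.3909 0.0411] 102 [77 48 89]
cup [156.3 176. ] [147 167  20  19 303] [0.6323 0.2454 0.003 ] diam 0.049449523110582205
cup [422.6 228.9] [411 217  25  25 487] [ 0.5007 -0.4249  0.003 ] diam 0.06269101105065777
cup [298.2 244.2] [284 230  29  29 664] [ 0.4612 -0.1146  0.003 ] diam 0.07320231792696316
cup [375.3 281.5] [368 274  16  16 206] [ 0.3702 -0.3053  0.003 ] diam 0.04077316301689863
```

View pics/z.png

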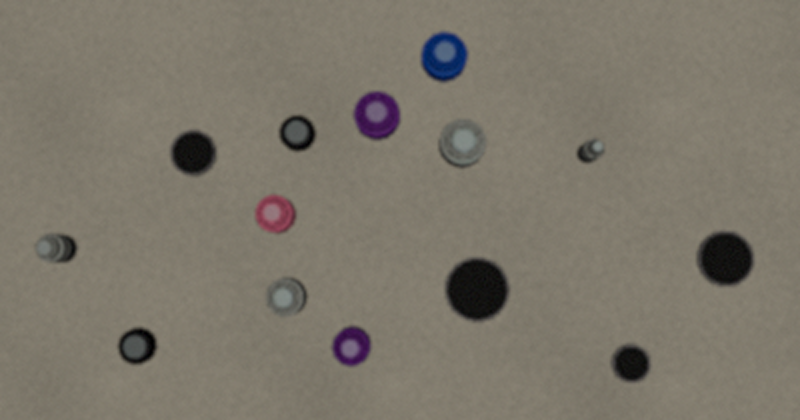

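Run:
```python
from h import *
d=load("side0"); P=cloud(d); im=d["image"].copy(); z=P[...,2]
T=dict(thin=(.6305,-.2505,.08),med=(.5093,.4076,.07),thick=(.4505,.1216,.06),thickest=(.6419,-.0938,.05),e0=(.6515,.1095,.048),e1=(.3902,.3022,.048),c2=(.6323,.2454,.003),c3=(.5007,-.4249,.003),c4=(.4612,-.1146,.003),c1=(.3702,-.3053,.003))
big=cv2.resize(im,None,fx=1.5,fy=1.5)
for k,X in T.items():
    p=proj(d,X); print(k,np.round(p,1)); cv2.circle(big,tuple(int(a*1.5+.5) for a in p),1,(0,255,0),-1)
cv2.imwrite("pics/zs.png",big[:,:,::-1])
g=im.max(2); m=(g<60).astype(np.uint8)
n,l,s,c=cv2.connectedComponentsWithStats(m)
for i in range(1,n):
    if 60<s[i,4]<2000: print(s[i],np.round(c[i],1),np.round(ray(d,*c[i],.003),4))
```

```text
thin [292.1 132.1]
med [153.8 311.7]
thick [274.7 232.8]
thickest [259.2 162.3]
e0 [208.6 198.8]
e1 [247.4 310.9]
c2 [176.5 248.2]
c3 [350.8 143.4]
c4 [317.9 195.5]
c1 [375.8 174. ]
[342 139  19  10 157] [350.8 143.3] [ 0.501  -0.4262  0.003 ]
[369 170  15   9 101] [376.  173.7] [ 0.3703 -0.307   0.003 ]
[250 175  19   7  64] [258.8 178.3] [ 0.6351 -0.0834  0.003 ]
[217 184  20  12 114] [227.2 190.4] [0.673  0.0135 0.003 ]
[305 187  28  19 405] [318.5 195.6] [ 0.4598 -0.115   0.003 ]
[201 195  17  22 231] [209.3 206.6] [0.6676 0.0934 0.003 ]
[305 232  20  17 162] [313.8 240.1] [0.3919 0.0389 0.003 ]
[165 240  24  19 326] [176.7 248.2] [0.632  0.2451 0.003 ]
[265 249  19  10  85] [273.5 254.4] [0.4443 0.1309 0.003 ]
[448 285  64  83 459] [474.  336.2] [0.0426 0.079  0.003 ]
[236 303  24  30 385] [247.8 319.4] [0.396  0.2932 0.003 ]
[150 326  20  16 109] [161.1 336.6] [0.5019 0.4118 0.003 ]
```

View pics/zs.png

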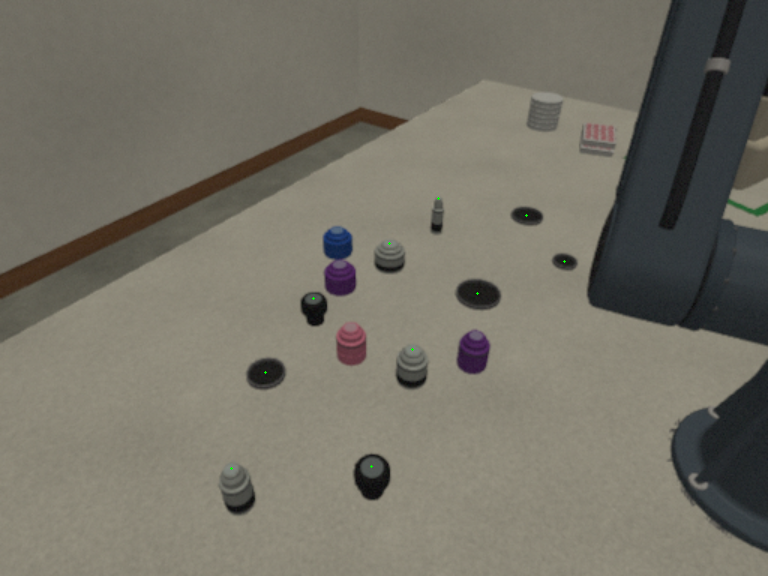

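```bash
cat >> h.py <<'E'
from scipy.spatial.transform import Rotation as Ro
def info():
    from station import manip
    s=manip.sense(); R=Ro.from_quat(s["tool_rot"]).as_matrix(); p=np.array(s["tcp_pos"])
    print("t",round(float(s["t"]),2),"tcp",np.round(p,4),"gap",round(float(s["finger_gap"])*85.4,1),"F",np.round(s["force"],1),"q1,q6",np.round(s["q"][[0,5]],3))
    return s,R,p
def go(x,y,z):
    s,R,p=info(); y_=R.T@(np.array([x,y,z])-p)
    print("x axis",np.round(R[:,0],4),"jaw yaw",np.degrees(np.arctan2(R[1,2],R[0,2])).round(2),"level rotvec",np.degrees(np.cross(R[:,0],[0,0,-1])@R).round(2))
    print("need tool mm",np.round(y_*1000,1))
E
python3 -c "
from h import *
go(.6305,-.2505,.13)"
```

```text
t 0.1 tcp [ 0.2374 -0.5775  0.2304] gap 85.5 F [ 0.3 -0.4  0.1] q1,q6 [-1.359 -0.178]
x axis [-4.0e-04  1.9e-03 -1.0e+00] jaw yaw -67.66 level rotvec [ 0.   -0.11 -0.02]
need tool mm [ 100.9  487.8 -152.9]
```

Request:
move_arm(deltas=[85, 0, 0, 0, -7.35, 0, 0, 85, 0, 0, 0, -7.35, 0, 0, 85, 10, 42, -2, 0, 0, 0, 85, 10, 42, -2, 0, 0, 0, 85, 10, 42, -2, 0, 0, 0, 85, 10, 42, -2, 0, 0, 0, 85, 10, 42, -2, 0, 0, 0, 85, 10, 42, -2, 0, 0, 0, 85, 10, 42, -2, 0, 0, 0, 85, 10, 42, -2, 0, 0, 0], force=40)

```text
t: 1.1
tcp_pos: [0.497, -0.3615, 0.1505]
tool_rot: [0.315, 0.633, -0.315, 0.633]
force: [0.3, 0.5, -1.1]
finger_gap: 0.993
```

```bash
python3 -c "
from h import *
go(.6305,-.2505,.13)"
```

```text
t 1.1 tcp [ 0.497  -0.3615  0.1505] gap 84.8 F [ 0.3  0.5 -1.1] q1,q6 [-0.81   0.114]
x axis [-6.e-04  6.e-04 -1.e+00] jaw yaw -52.97 level rotvec [-0.   -0.05  0.01]
need tool mm [ 20.5 173.4  -8.2]
```

Request:
move_arm(deltas=[85, 4, 34.7, -1.6, 0, 0, 0, 85, 4, 34.7, -1.6, 0, 0, 0, 85, 4, 34.7, -1.6, 0, 0, 0, 85, 4, 34.7, -1.6, 0, 0, 0, 85, 4, 34.6, -1.8, 0, 0, 0, 85, 0, 0, 0, 0, 0, 0, 85, 30, 0, 0, 0, 0, 0, 85, 30, 0, 0, 0, 0, 0, 85, 30, 0, 0, 0, 0, 0, 85, 18, 0, 0, 0, 0, 0])

```text
t: 2.1
tcp_pos: [0.6275, -0.2516, 0.0206]
tool_rot: [0.315, 0.634, -0.315, 0.631]
force: [0.2, -0.5, -0.2]
finger_gap: 0.996
```

```bash
python3 -c "
from h import *
go(.6305,-.2505,.021)
from station import viewer
for n in('side','top'):
  d=viewer.snapshot(n); cv2.imwrite(f'pics/{n}1.png',cv2.resize(d['image'][60:280,180:440] ,None,fx=3,fy=2.6)[:,:,::-1])
"
```

```text
t 2.1 tcp [ 0.6275 -0.2516  0.0206] gap 85.0 F [ 0.2 -0.5 -0.2] q1,q6 [-0.546  0.379]
x axis [-0.0041  0.0021 -1.    ] jaw yaw -52.99 level rotvec [-0.   -0.24  0.11]
need tool mm [-0.5  3.   0.9]
```

View pics/side1.png

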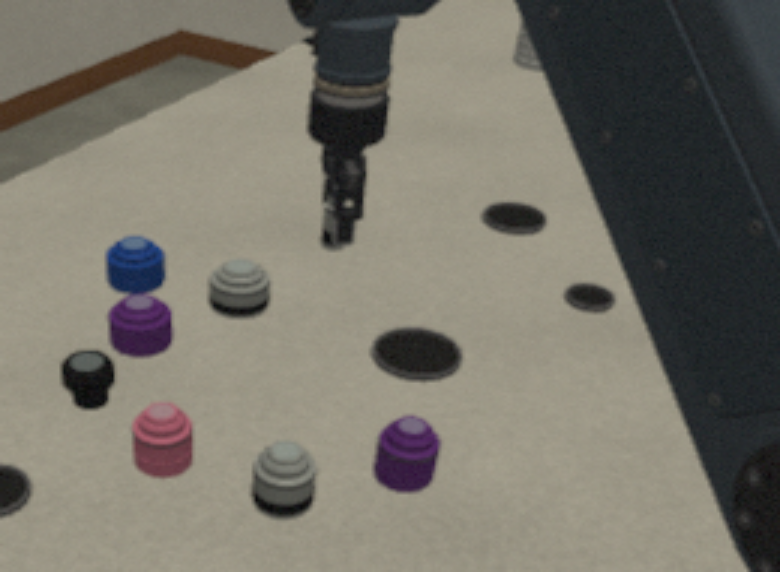

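Request:
move_arm(deltas=[60, 0, 2.5, 0.9, 0, 0, 0, 40, 0, 0, 0, 0, 0, 0, 30, 0, 0, 0, 0, 0, 0, 15, 0, 0, 0, 0, 0, 0, 15, 0, 0, 0, 0, 0, 0, 15, 0, 0, 0, 0, 0, 0], force=40)

```text
t: 2.8
tcp_pos: [0.6328, -0.2515, 0.0247]
tool_rot: [0.315, 0.632, -0.315, 0.634]
force: [-0.4, -0.2, 5.0]
finger_gap: 0.272
```

```bash
python3 -c "
from h import *
go(.6305,-.2505,.021)
"
```

```text
t 2.8 tcp [ 0.6328 -0.2515  0.0247] gap 23.2 F [-0.4 -0.2  5. ] q1,q6 [-0.542  0.382]
x axis [ 1.6e-03 -9.0e-04 -1.0e+00] jaw yaw -52.96 level rotvec [ 0.    0.1  -0.04]
need tool mm [ 3.7 -1.2 -2.1]
```

Request:
move_arm(deltas=[15, -5, 0, 0, 0, 0, 0, 15, -15, 0, 0, 0, 0, 0, 15, -25, 0, 0, 0, 0, 0, 15, -25, 0, 0, 0, 0, 0, 15, -25, 0, 0, 0, 0, 0, 15, -15, 0, 0, 0, 0, 0, 15, 0, 0, 0, 0, 0, 0])

```text
t: 3.5
tcp_pos: [0.6337, -0.2521, 0.1365]
tool_rot: [0.315, 0.631, -0.315, 0.635]
force: [0.9, -1.2, -0.7]
finger_gap: 0.271
```

```bash
python3 -c "
from h import *
go(.3702,-.306,.06)
from station import viewer
d=viewer.snapshot('side'); cv2.imwrite(f'pics/side2.png',cv2.resize(d['image'][60:280,180:440] ,None,fx=3,fy=2.6)[:,:,::-1])
"
```

```text
t 3.5 tcp [ 0.6337 -0.2521  0.1365] gap 23.2 F [ 0.9 -1.2 -0.7] q1,q6 [-0.542  0.382]
x axis [ 0.0051 -0.003  -1.    ] jaw yaw -52.96 level rotvec [-0.    0.31 -0.13]
need tool mm [  75.4 -243.  -116.1]
```

View pics/side2.png

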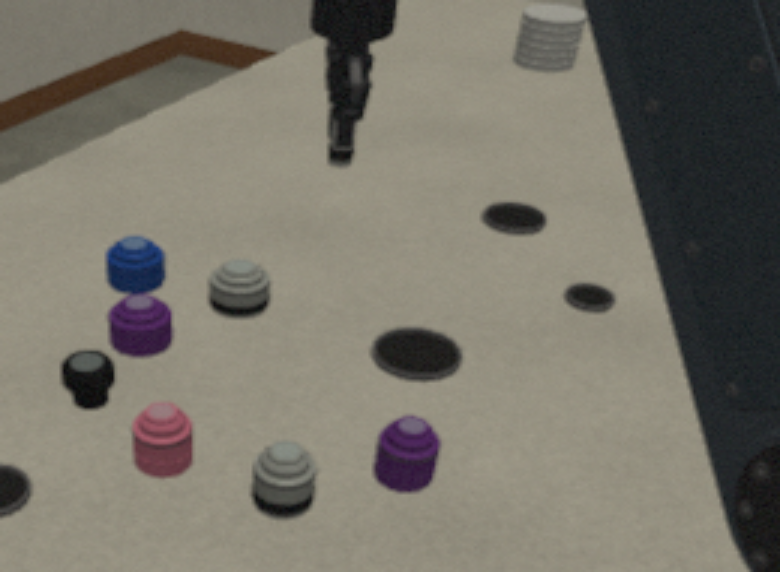

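Request:
move_arm(deltas=[15, 0, -34.5, -16.5, 0, 0, 0, 15, 0, -34.5, -16.5, 0, 0, 0, 15, 0, -34.5, -16.5, 0, 0, 0, 15, 0, -34.5, -16.5, 0, 0, 0, 15, 0, -34.5, -16.5, 0, 0, 0, 15, 0, -34.5, -16.5, 0, 0, 0, 15, 15, -34.5, -16.5, 0, 0, 0, 15, 30, 0, 0, 0, 0, 0, 15, 30, 0, 0, 0, 0, 0, 15, 0, 0, 0, 0, 0, 0])

```text
t: 4.55
tcp_pos: [0.3672, -0.3019, 0.0547]
tool_rot: [0.317, 0.636, -0.314, 0.63]
force: [-0.4, 0.4, -0.2]
finger_gap: 0.27
```

```bash
python3 -c "
from h import *
go(.3702,-.306,.029)
from station import viewer
d=viewer.snapshot('side'); cv2.imwrite(f'pics/side3.png',cv2.resize(d['image'][60:280,180:440] ,None,fx=3,fy=2.6)[:,:,::-1])
"
```

```text
t 4.55 tcp [ 0.3672 -0.3019  0.0547] gap 23.1 F [-0.4  0.4 -0.2] q1,q6 [-0.924  0.002]
x axis [-0.0061  0.008  -0.9999] jaw yaw -53.03 level rotvec [-0.   -0.58  0.  ]
need tool mm [25.7 -0.   5.3]
```

View pics/side3.png

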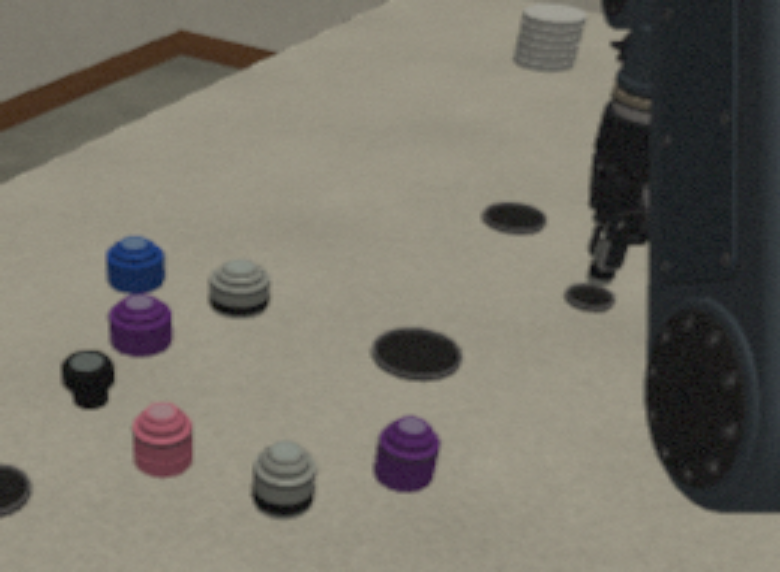

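Request:
move_arm(deltas=[15, 6, 0, 2.5, 0, 0, 0, 15, 6, 0, 0, 0, 0, 0, 15, 0, 0, 0, 0, 0, 0, 15, 0, 0, 0, 0, 0, 0])

```text
t: 5.0
tcp_pos: [0.3716, -0.3065, 0.0468]
tool_rot: [0.315, 0.633, -0.315, 0.633]
force: [0.7, 1.1, -1.2]
finger_gap: 0.27
```

```bash
python3 -c "
from h import *
go(.3702,-.306,.028)
"
```

```text
t 5.0 tcp [ 0.3716 -0.3065  0.0468] gap 23.0 F [ 0.7  1.1 -1.2] q1,q6 [-0.922  0.002]
x axis [ 5.e-04 -7.e-04 -1.e+00] jaw yaw -52.94 level rotvec [0.   0.05 0.  ]
need tool mm [18.8 -0.8 -1.2]
```

Request:
move_arm(deltas=[15, 5, -0.8, -1.2, 0, 0, 0, 15, 5, 0, 0, 0, 0, 0, 15, 4, 0, 0, 0, 0, 0, 15, 2, 0, 0, 0, 0, 0, 15, 2, 0, 0, 0, 0, 0, 15, 0, 0, 0, 0, 0, 0, 15, 0, 0, 0, 0, 0, 0])

```text
t: 5.7
tcp_pos: [0.3699, -0.306, 0.0283]
tool_rot: [0.315, 0.633, -0.315, 0.633]
force: [-0.1, 0.3, -1.3]
finger_gap: 0.267
```

```bash
python3 -c "
from h import *
go(.3702,-.306,.028)
"
```

```text
t 5.7 tcp [ 0.3699 -0.306   0.0283] gap 22.8 F [-0.1  0.3 -1.3] q1,q6 [-0.924  0.   ]
x axis [-0.  0. -1.] jaw yaw -52.97 level rotvec [ 0. -0. -0.]
need tool mm [0.3 0.2 0.2]
```

Request:
move_arm(deltas=[15, 1, 0, 0, 0, 0, 0, 15, 1, 0, 0, 0, 0, 0, 15, 0, 0, 0, 0, 0, 0, 15, 0, 0, 0, 0, 0, 0])

```text
t: 6.1
tcp_pos: [0.37, -0.3061, 0.0276]
tool_rot: [0.315, 0.633, -0.315, 0.633]
force: [-1.4, 1.7, 9.8]
finger_gap: 0.267
```

Contact (≈10 N). Release and lift.

Request:
move_arm(deltas=[30, -1, 0, 0, 0, 0, 0, 40, 0, 0, 0, 0, 0, 0, 55, 0, 0, 0, 0, 0, 0, 70, 0, 0, 0, 0, 0, 0, 70, 0, 0, 0, 0, 0, 0, 70, -20, 0, 0, 0, 0, 0, 70, -30, 0, 0, 0, 0, 0, 70, -40, 0, 0, 0, 0, 0, 80, -30, 0, 0, 0, 0, 0, 85, 0, 0, 0, 0, 0, 0])

```text
t: 7.1
tcp_pos: [0.3716, -0.308, 0.1508]
tool_rot: [0.314, 0.63, -0.317, 0.636]
force: [0.6, -1.0, -0.2]
finger_gap: 0.994
```

```bash
python3 -c "
from h import *
go(.6419,-.0938,.14)
from station import viewer
d=viewer.snapshot('side'); cv2.imwrite(f'pics/side4.png',cv2.resize(d['image'][60:280,180:440] ,None,fx=3,fy=2.6)[:,:,::-1])
"
```

```text
t 7.1 tcp [ 0.3716 -0.308   0.1508] gap 84.9 F [ 0.6 -1.  -0.2] q1,q6 [-0.924  0.   ]
x axis [ 0.0052 -0.0068 -1.    ] jaw yaw -52.95 level rotvec [-0.    0.49 -0.  ]
need tool mm [ 10.7 344.8  -8.2]
```

View pics/side4.png

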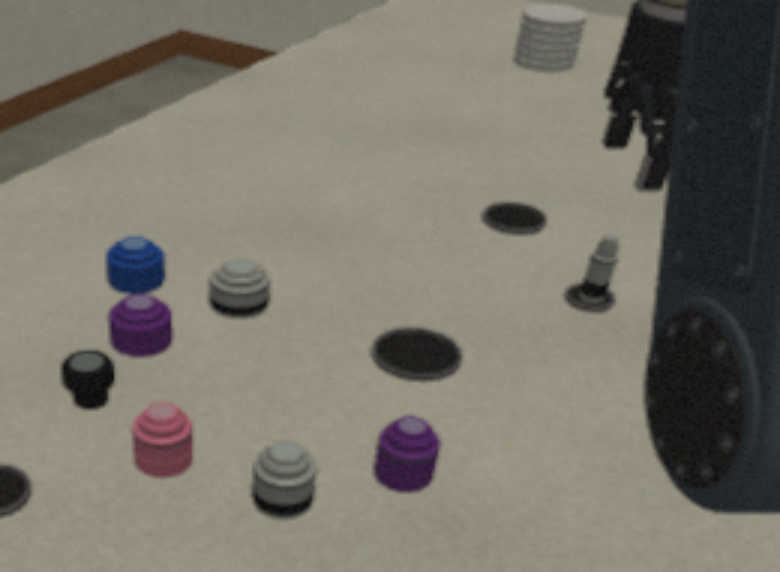

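Request:
move_arm(deltas=[85, 0, 38.3, -0.9, 0, 0, 0, 85, 0, 38.3, -0.9, 0, 0, 0, 85, 0, 38.3, -0.9, 0, 0, 0, 85, 0, 38.3, -0.9, 0, 0, 0, 85, 0, 38.3, -0.9, 0, 0, 0, 85, 0, 38.3, -0.9, 0, 0, 0, 85, 0, 38.3, -0.9, 0, 0, 0, 85, 0, 38.3, -0.9, 0, 0, 0, 85, 0, 38.3, -0.9, 0, 0, 0, 85, 0, 0, 0, 0, 0, 0])

```text
t: 8.15
tcp_pos: [0.6429, -0.0885, 0.1452]
tool_rot: [0.314, 0.634, -0.313, 0.634]
force: [-0.6, -0.4, -0.4]
finger_gap: 0.995
```

Request:
move_arm(deltas=[85, 30, 0, 0, 0, 0, 0, 85, 20, 0, 0, 0, 0, 0, 85, 10, 0, 0, 0, 0, 0, 85, 0, 0, 0, 0, 0, 0, 85, 0, 0, 0, 0, 0, 0])

```text
t: 8.65
tcp_pos: [0.64, -0.0923, 0.0871]
tool_rot: [0.315, 0.633, -0.316, 0.633]
force: [1.1, -0.5, 0.7]
finger_gap: 0.997
```

```bash
python3 -c "
from h import *
go(.6419,-.0938,.008)
from station import viewer
d=viewer.snapshot('side'); cv2.imwrite(f'pics/side5.png',cv2.resize(d['image'][60:280,180:440] ,None,fx=3,fy=2.6)[:,:,::-1])
d=viewer.snapshot('top'); cv2.imwrite(f'pics/top5.png',cv2.resize(d['image'][100:310,60:460] ,None,fx=2,fy=2)[:,:,::-1])
"
```

```text
t 8.65 tcp [ 0.64   -0.0923  0.0871] gap 85.1 F [ 1.1 -0.5  0.7] q1,q6 [-0.316  0.609]
x axis [-5.e-04  1.e-04 -1.e+00] jaw yaw -53.0 level rotvec [ 0.   -0.02  0.02]
need tool mm [79.1  0.7  2.3]
```

View pics/side5.png

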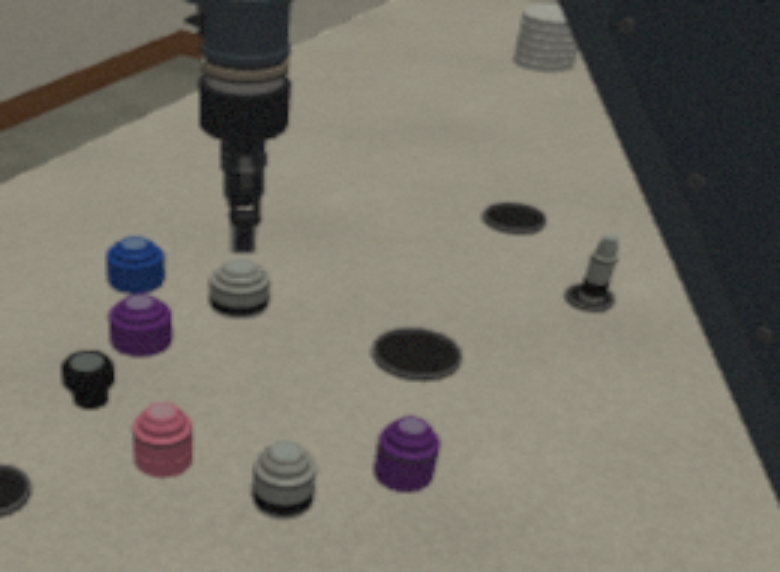

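View pics/top5.png

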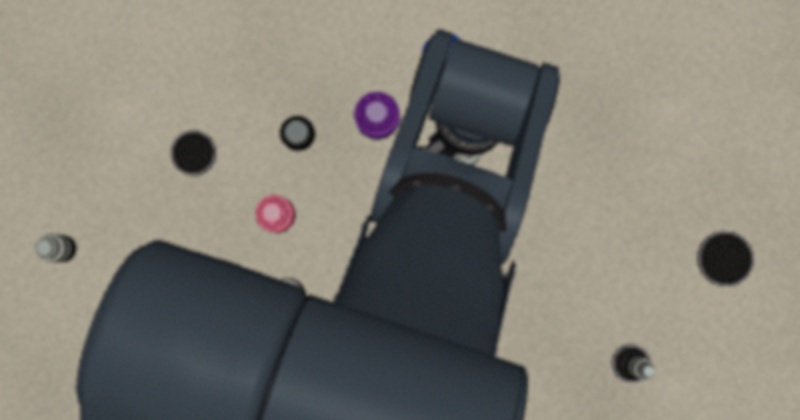

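Request:
move_arm(deltas=[85, 0, 0.7, 2.3, 0, 0, 0, 85, 20, 0, 0, 0, 0, 0, 85, 20, 0, 0, 0, 0, 0, 85, 20, 0, 0, 0, 0, 0, 85, 12, 0, 0, 0, 0, 0, 85, 6, 0, 0, 0, 0, 0, 85, 0, 0, 0, 0, 0, 0, 85, 0, 0, 0, 0, 0, 0])

```text
t: 9.55
tcp_pos: [0.6428, -0.0935, 0.0101]
tool_rot: [0.315, 0.632, -0.315, 0.633]
force: [0.1, -0.2, 0.2]
finger_gap: 0.994
```

```bash
python3 -c "
from h import *
go(.6419,-.0938,.008)
"
```

```text
t 9.55 tcp [ 0.6428 -0.0935  0.0101] gap 84.9 F [ 0.1 -0.2  0.2] q1,q6 [-0.316  0.608]
x axis [ 1.4e-03 -5.0e-04 -1.0e+00] jaw yaw -52.96 level rotvec [-0.    0.07 -0.05]
need tool mm [ 2.1 -0.9 -0.3]
```

Request:
move_arm(deltas=[75, 2, 0, 0, 0, 0, 0, 65, 0, 0, 0, 0, 0, 0, 55, 0, 0, 0, 0, 0, 0, 45, 0, 0, 0, 0, 0, 0, 45, 0, 0, 0, 0, 0, 0, 45, 0, 0, 0, 0, 0, 0, 45, -1, 0, 0, 0, 0, 0], force=50)

```text
t: 10.25
tcp_pos: [0.6424, -0.0934, 0.0084]
tool_rot: [0.315, 0.633, -0.315, 0.633]
force: [0.1, 0.3, -2.5]
finger_gap: 0.653
```

```bash
python3 -c "
from h import *
go(.6419,-.0938,.008)
"
```

```text
t 10.25 tcp [ 0.6424 -0.0934  0.0084] gap 55.7 F [ 0.1  0.3 -2.5] q1,q6 [-0.316  0.608]
x axis [ 7.e-04 -2.e-04 -1.e+00] jaw yaw -52.97 level rotvec [ 0.    0.03 -0.02]
need tool mm [ 0.4 -0.6  0. ]
```

Request:
move_arm(deltas=[45, -5, 0, 0, 0, 0, 0, 45, -15, 0, 0, 0, 0, 0, 45, -25, 0, 0, 0, 0, 0, 45, -25, 0, 0, 0, 0, 0, 45, -10, 0, 0, 0, 0, 0, 45, 0, 0, 0, 0, 0, 0, 45, 0, 0, 0, 0, 0, 0])

```text
t: 10.95
tcp_pos: [0.6415, -0.0931, 0.0879]
tool_rot: [0.315, 0.633, -0.315, 0.632]
force: [-0.7, -0.5, -2.3]
finger_gap: 0.653
```

```bash
python3 -c "
from h import *
go(.4605,-.1148,.05)
from station import viewer
d=viewer.snapshot('side'); cv2.imwrite(f'pics/side6.png',cv2.resize(d['image'][60:280,180:440] ,None,fx=3,fy=2.6)[:,:,::-1])
"
```

```text
t 10.95 tcp [ 0.6415 -0.0931  0.0879] gap 55.8 F [-0.7 -0.5 -2.3] q1,q6 [-0.316  0.608]
x axis [-1.2e-03  4.0e-04 -1.0e+00] jaw yaw -52.97 level rotvec [-0.   -0.06  0.04]
need tool mm [  38.1 -157.6  -91.6]
```

View pics/side6.png

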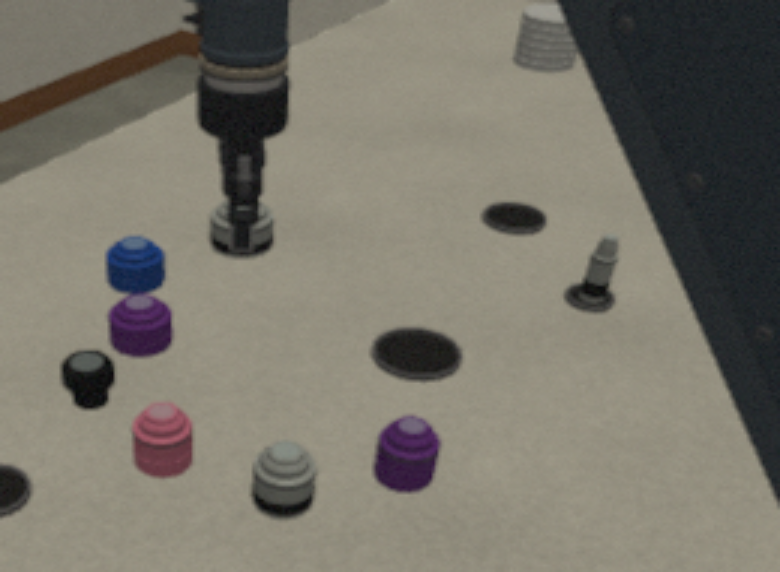

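Request:
move_arm(deltas=[45, 0, -31.5, -18.3, 0, 0, 0, 45, 0, -31.5, -18.3, 0, 0, 0, 45, 0, -31.5, -18.3, 0, 0, 0, 45, 0, -31.5, -18.3, 0, 0, 0, 45, 0, -31.5, -18.3, 0, 0, 0, 45, 20, 0, 0, 0, 0, 0, 45, 18, 0, 0, 0, 0, 0, 45, 0, 0, 0, 0, 0, 0, 45, 0, 0, 0, 0, 0, 0, 45, 0, 0, 0, 0, 0, 0])

```text
t: 12.0
tcp_pos: [0.4617, -0.1151, 0.0505]
tool_rot: [0.315, 0.633, -0.315, 0.633]
force: [0.6, -0.0, -2.1]
finger_gap: 0.648
```

```bash
python3 -c "
from h import *
go(.4605,-.1148,.0125)
from station import viewer
d=viewer.snapshot('side'); cv2.imwrite(f'pics/side7.png',cv2.resize(d['image'][60:280,180:440] ,None,fx=3,fy=2.6)[:,:,::-1])
"
```

```text
t 12.0 tcp [ 0.4617 -0.1151  0.0505] gap 55.3 F [ 0.6 -0.  -2.1] q1,q6 [-0.48   0.444]
x axis [ 4.e-04 -2.e-04 -1.e+00] jaw yaw -52.95 level rotvec [ 0.    0.02 -0.01]
need tool mm [38.  -0.8 -1. ]
```

View pics/side7.png

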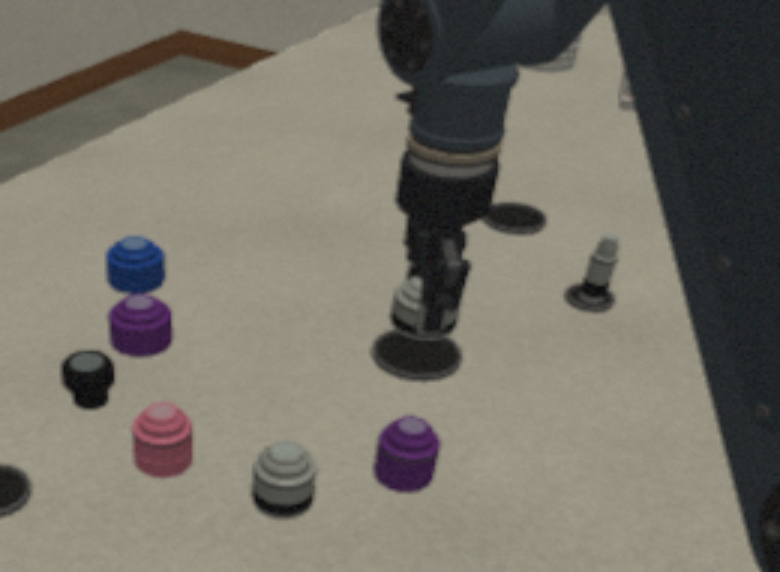

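Above the big cup, well-centred. Lower slowly.

Request:
move_arm(deltas=[45, 12, -0.8, -1, 0, 0, 0, 45, 12, 0, 0, 0, 0, 0, 45, 8, 0, 0, 0, 0, 0, 45, 3, 0, 0, 0, 0, 0, 45, 2, 0, 0, 0, 0, 0, 45, 0, 0, 0, 0, 0, 0, 45, 0, 0, 0, 0, 0, 0])

```text
t: 12.75
tcp_pos: [0.4603, -0.1149, 0.0135]
tool_rot: [0.315, 0.633, -0.315, 0.633]
force: [0.0, 0.4, -3.6]
finger_gap: 0.65
```

Request:
move_arm(deltas=[45, 1, 0, 0, 0, 0, 0, 45, 1, 0, 0, 0, 0, 0, 45, 0, 0, 0, 0, 0, 0, 45, 0, 0, 0, 0, 0, 0])

```text
t: 13.15
tcp_pos: [0.4601, -0.1148, 0.0114]
tool_rot: [0.315, 0.633, -0.315, 0.633]
force: [0.7, 0.3, -2.7]
finger_gap: 0.647
```

Request:
move_arm(deltas=[45, 1, 0, 0, 0, 0, 0, 45, 0, 0, 0, 0, 0, 0, 45, 0, 0, 0, 0, 0, 0])

```text
t: 13.45
tcp_pos: [0.4601, -0.1148, 0.0113]
tool_rot: [0.315, 0.633, -0.315, 0.633]
force: [-2.3, 0.3, 7.2]
finger_gap: 0.65
```

Request:
move_arm(deltas=[62, -0.5, 0, 0, 0, 0, 0, 68, 0, 0, 0, 0, 0, 0, 75, 0, 0, 0, 0, 0, 0, 85, 0, 0, 0, 0, 0, 0, 85, 0, 0, 0, 0, 0, 0, 85, 0, 0, 0, 0, 0, 0, 85, -15, 0, 0, 0, 0, 0, 85, -25, 0, 0, 0, 0, 0, 85, -40, 0, 0, 0, 0, 0, 85, -45, 0, 0, 0, 0, 0])

```text
t: 14.45
tcp_pos: [0.459, -0.1143, 0.1361]
tool_rot: [0.315, 0.634, -0.315, 0.632]
force: [0.3, -0.1, 0.1]
finger_gap: 0.998
```

```bash
python3 -c "
from h import *
go(.4505,.1216,.14)
from station import viewer
d=viewer.snapshot('side'); cv2.imwrite(f'pics/side8.png',cv2.resize(d['image'][60:280,180:440] ,None,fx=3,fy=2.6)[:,:,::-1])
"
```

```text
t 14.45 tcp [ 0.459  -0.1143  0.1361] gap 85.2 F [ 0.3 -0.1  0.1] q1,q6 [-0.481  0.444]
x axis [-0.0031  0.0016 -1.    ] jaw yaw -52.98 level rotvec [ 0.   -0.18  0.09]
need tool mm [  -3.5  135.3 -193.5]
```

View pics/side8.png

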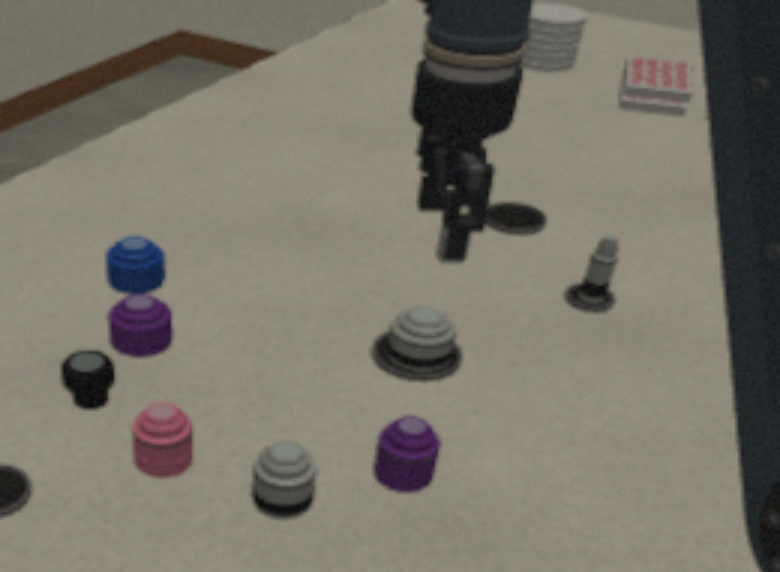

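Request:
move_arm(deltas=[85, 0, 19.3, -27.6, 0, 0, 0, 85, 0, 19.3, -27.6, 0, 0, 0, 85, 0, 19.3, -27.6, 0, 0, 0, 85, 0, 19.3, -27.6, 0, 0, 0, 85, 0, 19.3, -27.6, 0, 0, 0, 85, 0, 19.3, -27.6, 0, 0, 0, 85, 0, 19.3, -27.6, 0, 0, 0, 85, 20, 0, 0, 0, 0, 0, 85, 20, 0, 0, 0, 0, 0, 85, 0, 0, 0, 0, 0, 0])

```text
t: 15.5
tcp_pos: [0.4497, 0.1212, 0.094]
tool_rot: [0.314, 0.635, -0.316, 0.632]
force: [0.3, -0.3, 0.2]
finger_gap: 0.993
```

Request:
move_arm(deltas=[85, 0, 0, 0, 0, 0, 0, 85, 0, 0, 0, 0, 0, 0])

```text
t: 15.7
tcp_pos: [0.4521, 0.1206, 0.0964]
tool_rot: [0.316, 0.632, -0.315, 0.633]
force: [0.9, 0.0, -0.3]
finger_gap: 0.995
```

```bash
python3 -c "
from h import *
go(.4505,.1216,.012)
from station import viewer
d=viewer.snapshot('side'); cv2.imwrite(f'pics/side9.png',cv2.resize(d['image'][60:280,180:440] ,None,fx=3,fy=2.6)[:,:,::-1])
"
```

```text
t 15.7 tcp [0.4521 0.1206 0.0964] gap 85.0 F [ 0.9  0.  -0.3] q1,q6 [0.021 0.946]
x axis [ 0.0011  0.     -1.    ] jaw yaw -53.0 level rotvec [-0.    0.04 -0.05]
need tool mm [84.4 -0.7 -1.8]
```

View pics/side9.png

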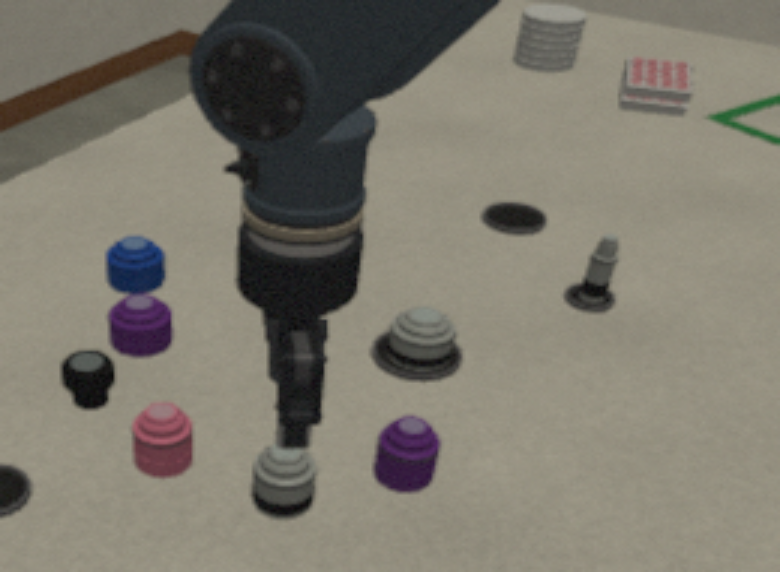

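Request:
move_arm(deltas=[85, 0, -0.7, -1.8, 0, 0, 0, 85, 20, 0, 0, 0, 0, 0, 85, 25, 0, 0, 0, 0, 0, 85, 20, 0, 0, 0, 0, 0, 85, 15, 0, 0, 0, 0, 0, 85, 6, 0, 0, 0, 0, 0, 85, 0, 0, 0, 0, 0, 0, 85, 0, 0, 0, 0, 0, 0])

```text
t: 16.55
tcp_pos: [0.4504, 0.1218, 0.0104]
tool_rot: [0.316, 0.633, -0.315, 0.633]
force: [0.6, -0.3, 0.1]
finger_gap: 0.997
```

Request:
move_arm(deltas=[70, 0, 0, 0, 0, 0, 0, 58, 0, 0, 0, 0, 0, 0, 50, 0, 0, 0, 0, 0, 0, 36, 0, 0, 0, 0, 0, 0, 36, 0, 0, 0, 0, 0, 0, 36, 0, 0, 0, 0, 0, 0, 36, 0, 0, 0, 0, 0, 0], force=50)

```text
t: 17.25
tcp_pos: [0.4501, 0.122, 0.0106]
tool_rot: [0.315, 0.633, -0.315, 0.633]
force: [-0.6, 0.4, 6.6]
finger_gap: 0.523
```

```bash
python3 -c "
from h import *
go(.4505,.1216,.012)
"
```

```text
t 17.25 tcp [0.4501 0.122  0.0106] gap 44.7 F [-0.6  0.4  6.6] q1,q6 [0.024 0.948]
x axis [ 1.e-03  1.e-04 -1.e+00] jaw yaw -52.96 level rotvec [ 0.    0.03 -0.05]
need tool mm [-1.4  0.1  0.5]
```

Request:
move_arm(deltas=[36, -5, 0, 0, 0, 0, 0, 36, -15, 0, 0, 0, 0, 0, 36, -25, 0, 0, 0, 0, 0, 36, -30, 0, 0, 0, 0, 0, 36, -30, 0, 0, 0, 0, 0, 36, -15, 0, 0, 0, 0, 0, 36, 0, 0, 0, 0, 0, 0, 36, 0, 0, 0, 0, 0, 0])

```text
t: 18.05
tcp_pos: [0.4494, 0.1218, 0.1296]
tool_rot: [0.315, 0.633, -0.315, 0.633]
force: [0.6, 0.1, -2.8]
finger_gap: 0.521
```

```bash
python3 -c "
from h import *
go(.5007,-.4253,.05)
from station import viewer
d=viewer.snapshot('side'); cv2.imwrite(f'pics/side10.png',cv2.resize(d['image'][60:280,180:440] ,None,fx=3,fy=2.6)[:,:,::-1])
"
```

```text
t 18.05 tcp [0.4494 0.1218 0.1296] gap 44.5 F [ 0.6  0.1 -2.8] q1,q6 [0.024 0.948]
x axis [-5.e-04 -0.e+00 -1.e+00] jaw yaw -52.97 level rotvec [-0.   -0.02  0.02]
need tool mm [  79.6 -288.5  467.7]
```

View pics/side10.png

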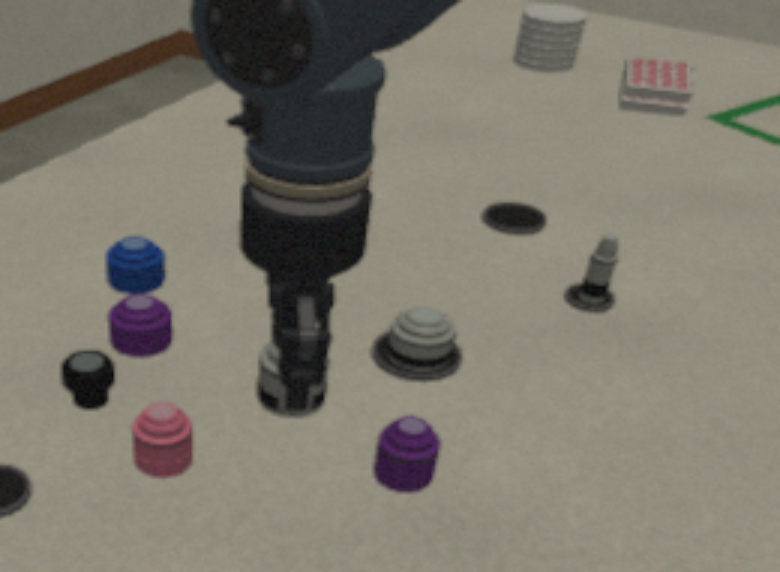

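Request:
move_arm(deltas=[36, 0, -10, 16, 0, 0, 0, 36, 0, -21, 34, 0, 0, 0, 36, 0, -21, 34, 0, 0, 0, 36, 0, -21, 34, 0, 0, 0, 36, 0, -21, 34, 0, 0, 0, 36, 0, -21, 34, 0, 0, 0, 36, 0, -21, 34, 0, 0, 0, 36, 0, -21, 34, 0, 0, 0, 36, 0, -21, 34, 0, 0, 0, 36, 0, -21, 34, 0, 0, 0])

```text
t: 19.1
tcp_pos: [0.4838, -0.256, 0.1278]
tool_rot: [0.316, 0.634, -0.315, 0.631]
force: [0.6, 0.8, -2.8]
finger_gap: 0.526
```

Request:
move_arm(deltas=[36, 0, -21, 34, 0, 0, 0, 36, 0, -21, 34, 0, 0, 0, 36, 0, -21, 34, 0, 0, 0, 36, 0, -21, 34, 0, 0, 0, 36, 0, -5.5, 9.7, 0, 0, 0, 36, 20, 0, 0, 0, 0, 0, 36, 30, 0, 0, 0, 0, 0, 36, 20, 0, 0, 0, 0, 0, 36, 0, 0, 0, 0, 0, 0, 36, 0, 0, 0, 0, 0, 0])

```text
t: 20.1
tcp_pos: [0.5007, -0.4242, 0.0583]
tool_rot: [0.316, 0.634, -0.315, 0.632]
force: [0.4, 0.2, -2.6]
finger_gap: 0.526
```

```bash
python3 -c "
from h import *
go(.5007,-.4253,.0145)
from station import viewer
d=viewer.snapshot('side'); cv2.imwrite(f'pics/side11.png',cv2.resize(d['image'][60:280,180:440] ,None,fx=3,fy=2.6)[:,:,::-1])
"
```

```text
t 20.1 tcp [ 0.5007 -0.4242  0.0583] gap 44.9 F [ 0.4  0.2 -2.6] q1,q6 [-0.873  0.051]
x axis [-0.0022  0.0027 -1.    ] jaw yaw -52.95 level rotvec [-0.   -0.2   0.01]
need tool mm [43.8 -0.7  1. ]
```

View pics/side11.png

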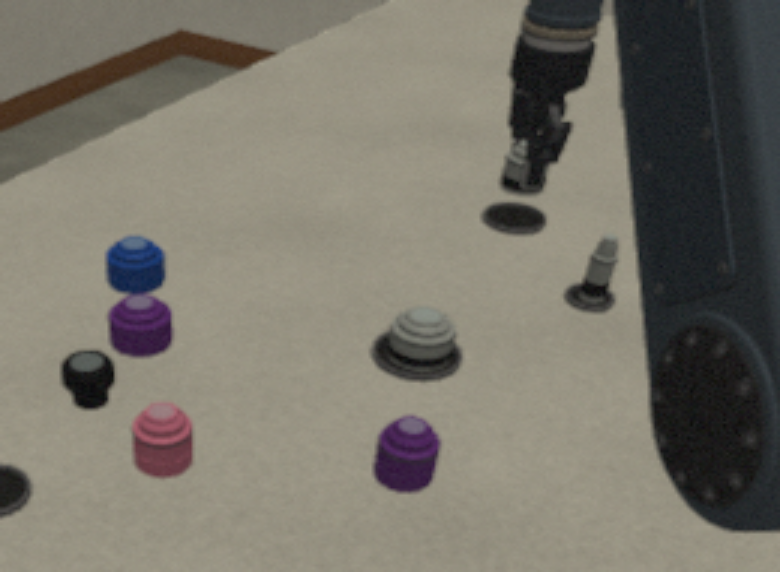

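Request:
move_arm(deltas=[36, 12, 0, 0, 0, 0, 0, 36, 12, 0, 0, 0, 0, 0, 36, 10, 0, 0, 0, 0, 0, 36, 5, 0, 0, 0, 0, 0, 36, 3, 0, 0, 0, 0, 0, 36, 0, 0, 0, 0, 0, 0, 36, 0, 0, 0, 0, 0, 0])

```text
t: 20.85
tcp_pos: [0.5015, -0.4255, 0.018]
tool_rot: [0.315, 0.633, -0.315, 0.633]
force: [-0.6, -0.3, -2.9]
finger_gap: 0.523
```

```bash
python3 -c "
from h import *
go(.5007,-.4253,.0136)
"
```

```text
t 20.85 tcp [ 0.5015 -0.4255  0.018 ] gap 44.7 F [-0.6 -0.3 -2.9] q1,q6 [-0.873  0.051]
x axis [ 4.e-04 -4.e-04 -1.e+00] jaw yaw -52.97 level rotvec [ 0.    0.03 -0.  ]
need tool mm [ 4.4 -0.5 -0.6]
```

Request:
move_arm(deltas=[36, 2, 0, 0, 0, 0, 0, 36, 1.5, 0, 0, 0, 0, 0, 36, 1, 0, 0, 0, 0, 0, 36, 0, 0, 0, 0, 0, 0, 36, 0, 0, 0, 0, 0, 0])

```text
t: 21.35
tcp_pos: [0.5013, -0.4253, 0.0137]
tool_rot: [0.315, 0.633, -0.315, 0.633]
force: [-0.5, 0.1, 0.3]
finger_gap: 0.525
```

Touching; a hair more, then release.

Request:
move_arm(deltas=[36, 0.7, 0, 0, 0, 0, 0, 36, 0, 0, 0, 0, 0, 0, 52, -0.5, 0, 0, 0, 0, 0, 60, 0, 0, 0, 0, 0, 0, 75, 0, 0, 0, 0, 0, 0, 80, 0, 0, 0, 0, 0, 0, 80, -15, 0, 0, 0, 0, 0, 80, -25, 0, 0, 0, 0, 0, 85, -40, 0, 0, 0, 0, 0, 85, -50, 0, 0, 0, 0, 0])

```text
t: 22.35
tcp_pos: [0.5004, -0.4243, 0.1435]
tool_rot: [0.316, 0.634, -0.315, 0.632]
force: [0.8, -0.7, 0.7]
finger_gap: 0.994
```

```bash
python3 -c "
from h import *
go(.5093,.4076,.145)
from station import viewer
d=viewer.snapshot('side'); cv2.imwrite(f'pics/side12.png',cv2.resize(d['image'][60:280,180:440] ,None,fx=3,fy=2.6)[:,:,::-1])
"
```

```text
t 22.35 tcp [ 0.5004 -0.4243  0.1435] gap 84.9 F [ 0.8 -0.7  0.7] q1,q6 [-0.873  0.051]
x axis [-0.0025  0.003  -1.    ] jaw yaw -52.97 level rotvec [-0.   -0.22  0.01]
need tool mm [   0.9  508.1 -658.7]
```

View pics/side12.png

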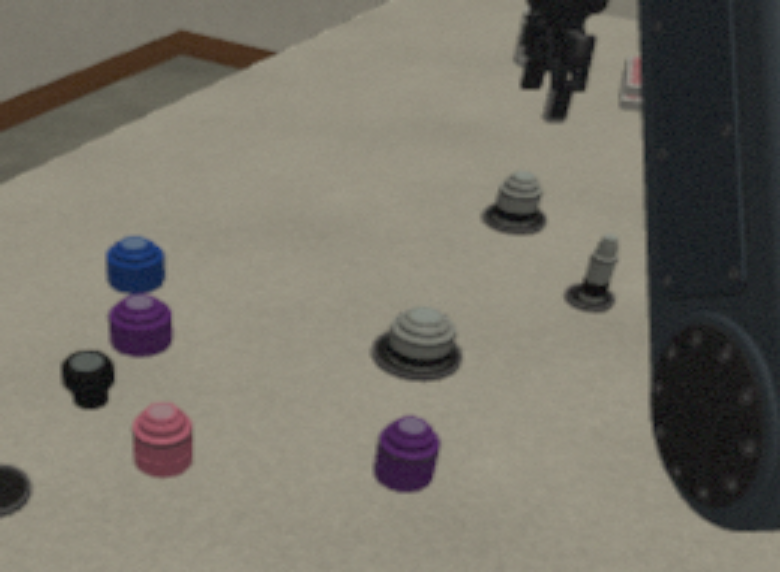

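Request:
move_arm(deltas=[85, 0, 25, -33, 0, 0, 0, 85, 0, 25, -33, 0, 0, 0, 85, 0, 25, -33, 0, 0, 0, 85, 0, 25, -33, 0, 0, 0, 85, 0, 25, -33, 0, 0, 0, 85, 0, 25, -33, 0, 0, 0, 85, 0, 25, -33, 0, 0, 0, 85, 0, 25, -33, 0, 0, 0, 85, 0, 25, -33, 0, 0, 0, 85, 0, 25, -33, 0, 0, 0])

```text
t: 23.4
tcp_pos: [0.5024, -0.0098, 0.1441]
tool_rot: [0.316, 0.632, -0.315, 0.634]
force: [1.2, 0.1, -0.3]
finger_gap: 0.995
```

Request:
move_arm(deltas=[85, 0, 25, -33, 0, 0, 0, 85, 0, 25, -33, 0, 0, 0, 85, 0, 25, -33, 0, 0, 0, 85, 0, 25, -33, 0, 0, 0, 85, 0, 25, -33, 0, 0, 0, 85, 0, 25, -33, 0, 0, 0, 85, 0, 25, -33, 0, 0, 0, 85, 0, 25, -33, 0, 0, 0, 85, 0, 25, -33, 0, 0, 0, 85, 0, 0, 0, 0, 0, 0])

```text
t: 24.4
tcp_pos: [0.5032, 0.3667, 0.1444]
tool_rot: [0.316, 0.633, -0.312, 0.634]
force: [-0.4, -0.4, 0.2]
finger_gap: 0.996
```

```bash
python3 -c "
from h import *
go(.5093,.4076,.10)
"
```

```text
t 24.4 tcp [0.5032 0.3667 0.1444] gap 85.0 F [-0.4 -0.4  0.2] q1,q6 [0.45  1.368]
x axis [ 0.0042  0.0037 -1.    ] jaw yaw -52.67 level rotvec [-0.   -0.02 -0.32]
need tool mm [ 44.6  29.5 -28.8]
```

Request:
move_arm(deltas=[85, 0, 16, -16, 0, 0, 0, 85, 0, 16, -15, 0, 0, 0, 85, 20, 0, 0, 0, 0, 0, 85, 20, 0, 0, 0, 0, 0, 85, 0, 0, 0, 0, 0, 0, 85, 0, 0, 0, 0, 0, 0, 85, 0, 0, 0, 0, 0, 0])

```text
t: 25.1
tcp_pos: [0.5107, 0.4053, 0.1045]
tool_rot: [0.316, 0.632, -0.315, 0.633]
force: [-0.9, 1.0, 0.2]
finger_gap: 0.995
```

```bash
python3 -c "
from h import *
go(.5093,.4076,.015)
from station import viewer
d=viewer.snapshot('side'); cv2.imwrite(f'pics/side13.png',cv2.resize(d['image'][164:384,80:340] ,None,fx=3,fy=2.6)[:,:,::-1])
"
```

```text
t 25.1 tcp [0.5107 0.4053 0.1045] gap 85.0 F [-0.9  1.   0.2] q1,q6 [0.5   1.425]
x axis [ 0.0021  0.001  -1.    ] jaw yaw -53.0 level rotvec [ 0.    0.02 -0.13]
need tool mm [89.5  0.1 -2.7]
```

View pics/side13.png

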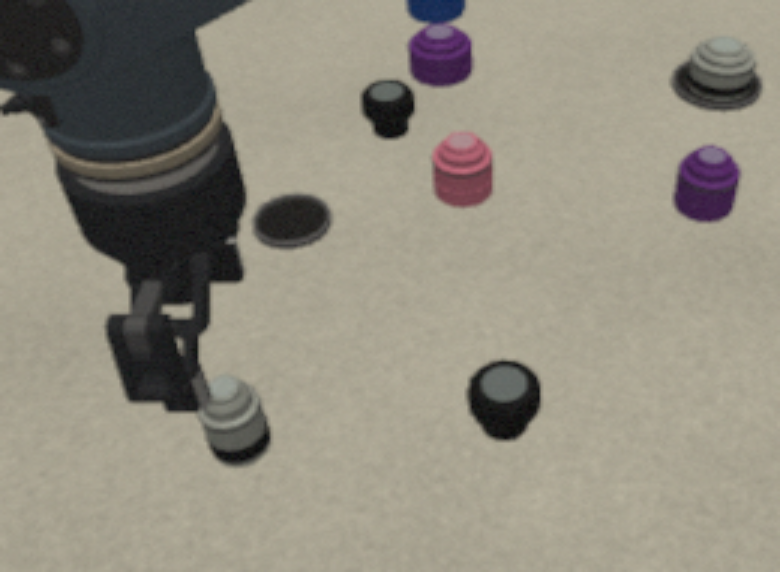

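Request:
move_arm(deltas=[85, 0, 0, -2.2, 0, 0, 0, 85, 20, 0, 0, 0, 0, 0, 85, 25, 0, 0, 0, 0, 0, 85, 25, 0, 0, 0, 0, 0, 85, 14, 0, 0, 0, 0, 0, 85, 5, 0, 0, 0, 0, 0, 85, 0, 0, 0, 0, 0, 0, 85, 0, 0, 0, 0, 0, 0])

```text
t: 25.95
tcp_pos: [0.5092, 0.4076, 0.0152]
tool_rot: [0.316, 0.633, -0.315, 0.633]
force: [0.2, 0.8, 1.1]
finger_gap: 0.998
```

```bash
python3 -c "
from h import *
go(.5093,.4076,.015)
"
```

```text
t 25.95 tcp [0.5092 0.4076 0.0152] gap 85.2 F [0.2 0.8 1.1] q1,q6 [0.504 1.428]
x axis [ 0.0018  0.001  -1.    ] jaw yaw -52.96 level rotvec [ 0.    0.02 -0.12]
need tool mm [0.2 0.1 0.1]
```

Request:
move_arm(deltas=[65, 0, 0, 0, 0, 0, 0, 50, 0, 0, 0, 0, 0, 0, 40, 0, 0, 0, 0, 0, 0, 25, 0, 0, 0, 0, 0, 0, 25, 0, 0, 0, 0, 0, 0, 25, 0, 0, 0, 0, 0, 0, 25, 0, 0, 0, 0, 0, 0], force=45)

```text
t: 26.65
tcp_pos: [0.5088, 0.4074, 0.0148]
tool_rot: [0.316, 0.633, -0.315, 0.633]
force: [-0.8, 0.6, 5.9]
finger_gap: 0.396
```

Request:
move_arm(deltas=[25, -5, 0, 0, 0, 0, 0, 25, -15, 0, 0, 0, 0, 0, 25, -25, 0, 0, 0, 0, 0, 25, -30, 0, 0, 0, 0, 0, 25, -20, 0, 0, 0, 0, 0, 25, -10, 0, 0, 0, 0, 0, 25, 0, 0, 0, 0, 0, 0, 25, 0, 0, 0, 0, 0, 0])

```text
t: 27.45
tcp_pos: [0.5077, 0.4067, 0.1185]
tool_rot: [0.315, 0.633, -0.316, 0.633]
force: [-0.2, 0.3, -2.2]
finger_gap: 0.398
```

```bash
python3 -c "
from h import *
go(.6321,.2453,.06)
from station import viewer
d=viewer.snapshot('side'); cv2.imwrite(f'pics/side14.png',cv2.resize(d['image'][164:384,80:340] ,None,fx=3,fy=2.6)[:,:,::-1])
"
```

```text
t 27.45 tcp [0.5077 0.4067 0.1185] gap 34.0 F [-0.2  0.3 -2.2] q1,q6 [0.504 1.428]
x axis [-1.3e-03 -8.0e-04 -1.0e+00] jaw yaw -52.96 level rotvec [ 0.   -0.01  0.09]
need tool mm [ 58.5   2.1 203.8]
```

View pics/side14.png

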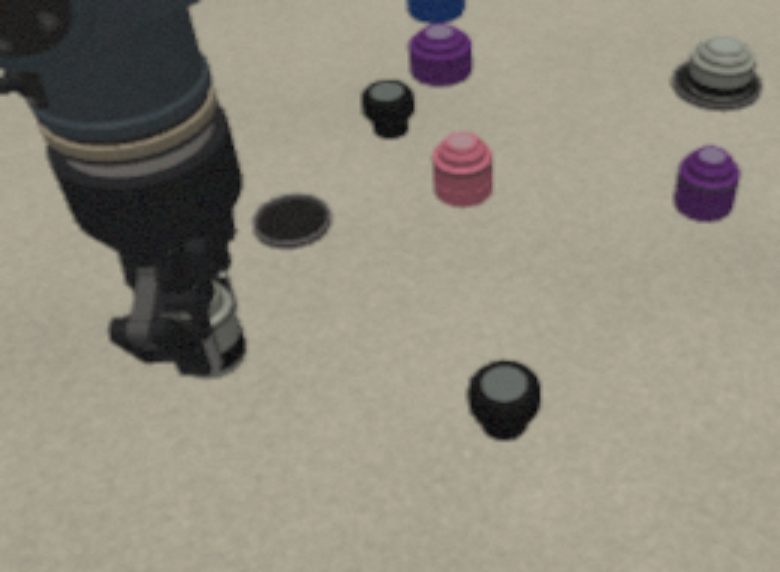

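Request:
move_arm(deltas=[25, 0, 0.5, 34, 0, 0, 0, 25, 0, 0.3, 34, 0, 0, 0, 25, 0, 0.3, 34, 0, 0, 0, 25, 0, 0.3, 34, 0, 0, 0, 25, 0, 0.3, 34, 0, 0, 0, 25, 0, 0.3, 33.5, 0, 0, 0, 25, 30, 0, 0, 0, 0, 0, 25, 30, 0, 0, 0, 0, 0, 25, 0, 0, 0, 0, 0, 0, 25, 0, 0, 0, 0, 0, 0])

```text
t: 28.5
tcp_pos: [0.6314, 0.2457, 0.0575]
tool_rot: [0.314, 0.634, -0.316, 0.632]
force: [0.1, 0.8, -1.8]
finger_gap: 0.397
```

Request:
move_arm(deltas=[25, 0, 0, 0, 0, 0, 0, 25, 0, 0, 0, 0, 0, 0])

```text
t: 28.7
tcp_pos: [0.6336, 0.2465, 0.0608]
tool_rot: [0.316, 0.632, -0.314, 0.634]
force: [0.2, -0.4, -0.9]
finger_gap: 0.395
```

```bash
python3 -c "
from h import *
go(.6321,.2453,.0185)
from station import viewer
d=viewer.snapshot('side'); cv2.imwrite(f'pics/side15.png',cv2.resize(d['image'][134:354,80:340] ,None,fx=3,fy=2.6)[:,:,::-1])
"
```

```text
t 28.7 tcp [0.6336 0.2465 0.0608] gap 33.8 F [ 0.2 -0.4 -0.9] q1,q6 [0.207 1.131]
x axis [ 3.1e-03  7.0e-04 -1.0e+00] jaw yaw -52.93 level rotvec [-0.    0.08 -0.16]
need tool mm [42.3 -2.1 -0. ]
```

View pics/side15.png

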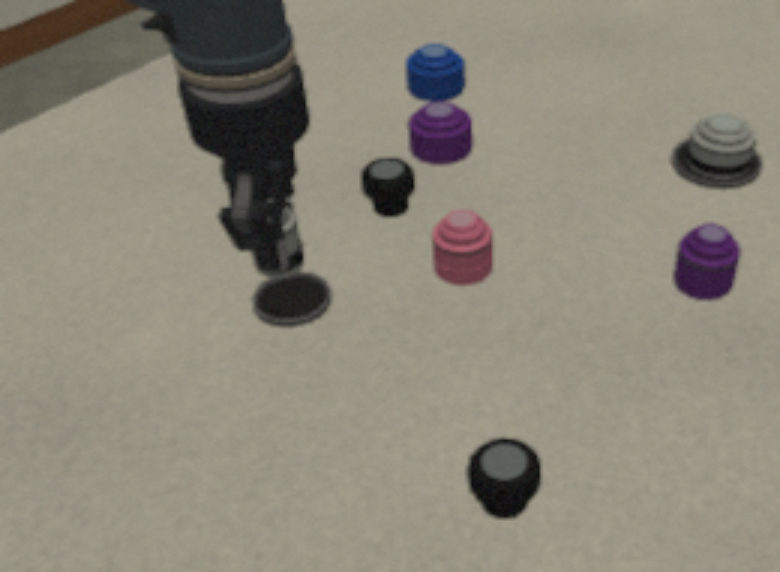

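Request:
move_arm(deltas=[25, 12, -1, 0, 0, 0, 0, 25, 12, 0, 0, 0, 0, 0, 25, 8, 0, 0, 0, 0, 0, 25, 4, 0, 0, 0, 0, 0, 25, 2, 0, 0, 0, 0, 0, 25, 0, 0, 0, 0, 0, 0, 25, 0, 0, 0, 0, 0, 0, 25, 0, 0, 0, 0, 0, 0])

```text
t: 29.55
tcp_pos: [0.6322, 0.2453, 0.0216]
tool_rot: [0.316, 0.633, -0.315, 0.633]
force: [0.4, -0.6, -0.9]
finger_gap: 0.396
```

```bash
python3 -c "
from h import *
go(.6321,.2453,.0182)
"
```

```text
t 29.55 tcp [0.6322 0.2453 0.0216] gap 33.8 F [ 0.4 -0.6 -0.9] q1,q6 [0.206 1.13 ]
x axis [ 9.e-04  2.e-04 -1.e+00] jaw yaw -52.96 level rotvec [-0.    0.02 -0.05]
need tool mm [ 3.4 -0.1 -0. ]
```

Request:
move_arm(deltas=[25, 2, 0, 0, 0, 0, 0, 25, 1, 0, 0, 0, 0, 0, 25, 0.7, 0, 0, 0, 0, 0, 25, 0, 0, 0, 0, 0, 0, 25, 0, 0, 0, 0, 0, 0])

```text
t: 30.05
tcp_pos: [0.6318, 0.2452, 0.0178]
tool_rot: [0.315, 0.633, -0.315, 0.633]
force: [-1.0, 0.3, 3.0]
finger_gap: 0.392
```

Contact. Release, rise, and swing clear for the checks.

Request:
move_arm(deltas=[40, -0.3, 0, 0, 0, 0, 0, 50, 0, 0, 0, 0, 0, 0, 62, 0, 0, 0, 0, 0, 0, 70, 0, 0, 0, 0, 0, 0, 70, 0, 0, 0, 0, 0, 0, 70, -15, 0, 0, 0, 0, 0, 70, -30, 0, 0, 0, 0, 0, 70, -40, 0, 0, 0, 0, 0, 70, -50, 0, 0, 0, 0, 0, 70, 0, 0, 0, 0, 0, 0])

```text
t: 31.05
tcp_pos: [0.6372, 0.2466, 0.1623]
tool_rot: [0.319, 0.628, -0.311, 0.638]
force: [0.7, 0.0, 0.3]
finger_gap: 0.818
```

Request:
move_arm(deltas=[70, -15, 30, -40, 0, 0, 0, 70, -15, 30, -40, 0, 0, 0, 70, -15, 20, -40, 0, 0, 0, 70, -15, 0, -40, 0, 0, 0, 70, -10, 0, -40, 0, 0, 0, 70, 0, -10, -40, 0, 0, 0, 70, 0, -15, -40, 0, 0, 0, 70, 0, -20, -40, 0, 0, 0, 70, 0, -20, -40, 0, 0, 0, 70, 0, 0, 0, 0, 0, 0])

```text
t: 32.05
tcp_pos: [0.4205, 0.5399, 0.2223]
tool_rot: [0.313, 0.635, -0.314, 0.633]
force: [0.4, 0.4, -0.5]
finger_gap: 0.822
```

```bash
python3 -c "
from h import *
info()
from station import viewer
for n in('side','top'):
  d=viewer.snapshot(n); cv2.imwrite(f'pics/{n}16.png',cv2.resize(d['image'],None,fx=1.5,fy=1.5)[:,:,::-1]); np.savez(f'pics/{n}16.npz',**d)
"
```

```text
t 32.05 tcp [0.4205 0.5399 0.2223] gap 70.2 F [ 0.4  0.4 -0.5] q1,q6 [0.745 1.662]
```

View pics/side16.png

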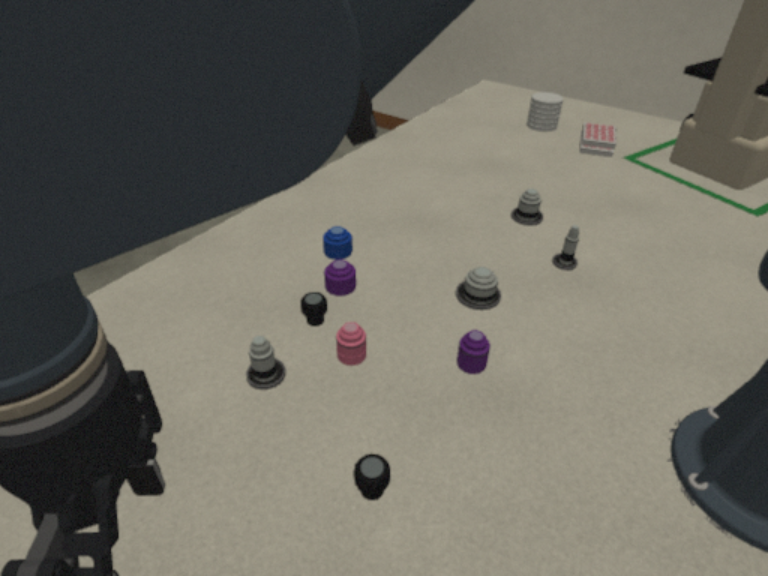

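View pics/top16.png

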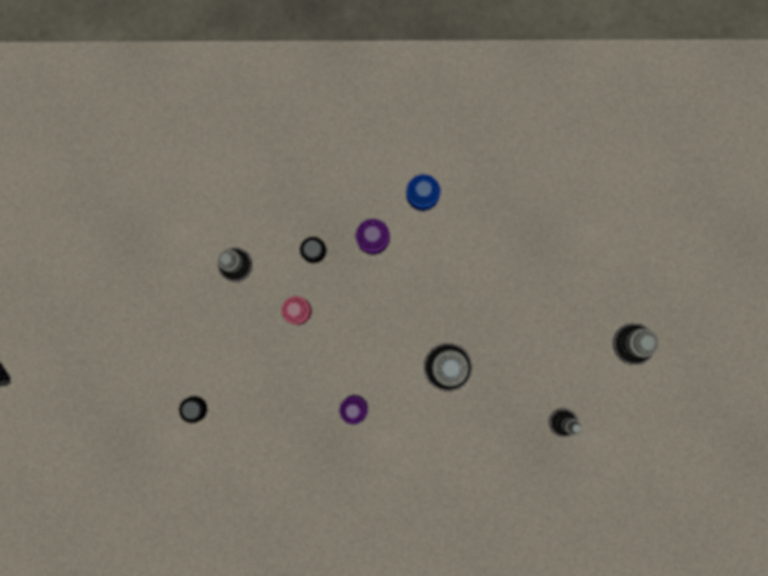

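Run:
```python
from h import *
C=dict(thin=(.3702,-.306,.083),med=(.6321,.2453,.073),thick=(.5007,-.4253,.063),thickest=(.4605,-.1148,.053),e0=(.6515,.1095,.048),e1=(.3902,.3022,.048))
d=load("top16"); P=cloud(d); z=P[...,2]
m=((z>0.014)&(z<0.12)).astype(np.uint8); m[:40]=0
n,l,s,c=cv2.connectedComponentsWithStats(m)
for i in range(1,n):
    if not 20<s[i,4]<1000: continue
    q=P[l==i]; zt=np.percentile(q[:,2],95); t=q[q[:,2]>zt-.006]; p=t.mean(0)
    k=min(C,key=lambda k:np.hypot(*(np.array(C[k][:2])-p[:2])))
    print(k,np.round((p[:2]-C[k][:2])*1000,1),"ztop",round(zt,4),"exp",C[k][2])
D=load("side16"); im=D["image"].copy(); big=cv2.resize(im,None,fx=4,fy=4,interpolation=cv2.INTER_CUBIC)
out=[]
for k,X in C.items():
    p=proj(D,X); b=proj(D,(X[0],X[1],.003)); 
    for q in(p,b): cv2.circle(big,tuple(int(a*4+2) for a in q),3,(0,255,0),-1)
    u,v=(((p+b)/2)*4).astype(int); out.append(cv2.resize(big[v-100:v+100,u-100:u+100],(250,250)))
cv2.imwrite("pics/v.png",np.vstack([np.hstack(out[:3]),np.hstack(out[3:])])[:,:,::-1])
```

```text
e0 [  98.7 -181.4] ztop 0.0528 exp 0.048
e0 [ 24.  -96.9] ztop 0.0528 exp 0.048
e0 [0.1 0.1] ztop 0.0524 exp 0.048
med [0.4 0.9] ztop 0.0754 exp 0.073
e0 [-99.5  27.5] ztop 0.0624 exp 0.048
thick [0.9 1.2] ztop 0.0667 exp 0.063
thickest [-1.5 -0.5] ztop 0.0562 exp 0.053
e1 [ 0.5 -0.4] ztop 0.0517 exp 0.048
thickest [-69.5 155.9] ztop 0.0626 exp 0.053
thin [-1.5  0.5] ztop 0.0848 exp 0.083
```

View pics/v.png

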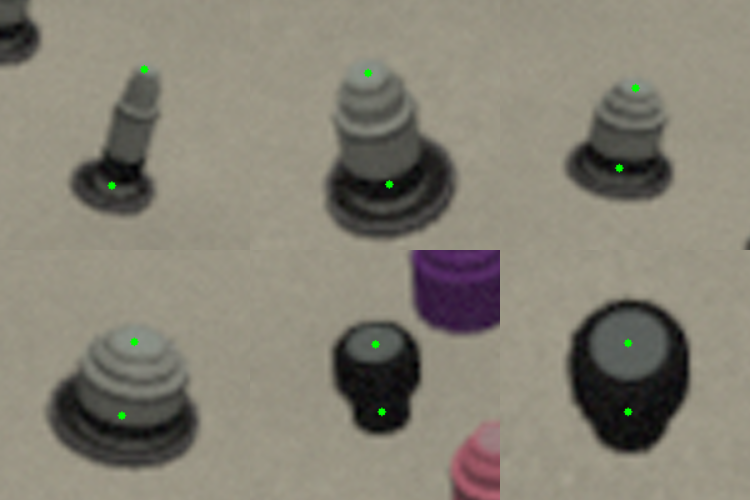

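```bash
python3 -c "
from station import job
print(job.sign_off())"
```

```text
the job is handed in; nothing more can be done
None
```

All four steel objectives are standing lens end up in the cups of their sizes, and I handed the job in at about 32 s of the 115 s limit. I moved them one at a time: thin, thickest, thick, then medium. Each was lowered until a light force (about 0 to 10 N) showed it touching the cup floor, then released. The arm was raised clear of everything before sign-off.

The last pictures, taken just before sign-off, showed:
- **Position:** the top-camera depth puts each nose within about 2 mm of its cup's axis; the limit is 11.5 mm.
- **Upright:** the side view shows all four upright inside their lips. I judged this by eye against projected marks and did not measure the angles.
- **Eyepieces:** both have moved less than 1 mm and are upright.
- **Look-alikes:** I did not touch the blue, pink and purple ones.

One check did not match exactly. Depth heights read 2 to 4 mm above nominal on the parts I placed. The eyepieces I never touched read 4 mm high too, so I put this down to camera offset. The contact heights agreed with the cup floors to within about 1 mm.

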